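# Set the gib screw of the counter's length gauge

## Task

On the blue-and-grey length gauge, turn the black thumbscrew clockwise until it just bottoms, firmly but without forcing it, then back it off a quarter of a turn and let go. Then swing the red lock lever clockwise all the way to its stop to lock it, and leave the calculator, the spray can and the pipe elbow where they are.

Things in the scene. Friction and masses are not known exactly. Their poses are not given: they have to be found in the camera images.
- gauge: length gauge bolted to the counter: blue base plate 130 x 380 x 12 mm, 50 mm wide aluminium rail (top at 24 mm), grey carriage block 84 x 210 mm in the middle (top at 60 mm), blue end block at y = -180 mm (62 mm high). Origin: centre of the underside; x across the rail, y along it. Upright thumbscrew axis at x = 0, y = -60 mm; upright lever axis at x = 0, y = +60 mm
- screw_grip (a point): middle of the black thumbscrew's wing, on its upright axis, 100 mm above the counter. The wing is a flat bar 44 mm long (this point's x, yellow mark on the +x half), 12 mm thick (its y), 82 to 118 mm above the counter, over a 44 mm wide steel boss (top at 66 mm). It turns in place, clockwise from above to tighten, with 0.05 N m of steady drag, and stays where it is left
- screw (a joint): turn of the thumbscrew, rad, clockwise positive; at 0 the wing lies along the gauge's x. Where it bottoms cannot be seen and differs every time: 0.7 to 2.3 rad on from the start. There the resistance climbs above the drag by about 2 N m per rad of further turning (a stiff spring washer): 0.1 N m above the drag is bottomed, over 0.45 N m is forced
- lever_post (a point): middle of the upright red post at the lever's end, a round pin of 14 mm diameter; its top is 111 mm above the counter, this point 96 mm, the red arm's top 77 mm. It stands 55 mm from the lever's axis
- lever_axis (a point): point on the lever's vertical axis, 96 mm above the counter, level with lever_post
- lever (a joint): swing of the red lock lever in rad, clockwise seen from above: 0 is open (arm along the gauge's -x), 1.4 is its stop, locked (arm nearly along the gauge's +y). It starts between 0 and 0.25, needs about 1 N at the post and stays where it is left
- spray_can: green spray can, loose, 60 mm diameter, 170 mm tall, standing about 80 to 110 mm off the +y end of the gauge; origin at the centre of its underside. Leave alone
- calculator: grey desk calculator, loose, 160 x 100 x 18 mm, lying off the -y end of the gauge; origin at the centre of its underside. Leave alone
- elbow: orange-brown pipe elbow, loose, two legs 62 mm long along its x and y, 50 mm high, lying beyond the gauge; origin under its corner. Leave alone

How it is judged:
By the outcome, as a careful person would: the job done as asked, in the order asked, and still so for the second after the job is handed in, with the robot touching nothing.
It also fails if it takes over 72 s, if anything falls off the work surface, if the arm or the gripper's body presses on something with over 40 N, if the wrist force passes 120 N, or if a joint passes its speed limit or range.

## Robot

A 7-joint arm with a two-finger parallel gripper is mounted at the origin on the work surface. World frame = base frame: x ahead of the robot, y to its left, z up, the work surface at z = 0. Lengths are in mm, angles in rad, forces in N, time in s.
With the tool pointing down it reaches from about 350 to 900 mm from the base axis. Payload 19.9 kg.
Tool frame: the origin (TCP) lies between the finger pads; the fingertips stand 8 mm ahead of it and the grasp point (between the pads) lies 11 mm behind it; z points along the fingers, x is the direction in which the jaws open and shut, and the axes are right-handed (so a half turn about z gives the same grasp; the last joint's range is limited). The gripper opens to 85 mm and grips with 20 to 120 N. Pads are 22 mm wide; open, the fingers measure 114 mm over their backs; the gripper's body (76 mm by 85 mm) begins 54 mm behind the grasp point. The pads swing forward as they close: fully open they stand 13 mm farther back than shut.
Start: joints at [1.079, 0.417, -0.01, 1.614, 0.005, 1.111, -0.053], TCP at [271.734, -562.817, 239.26] pointing down, gripper open.
Joint ranges: [-2.81, 2.81], [-0.39, 2.02], [-1.27, 1.25], [0.06, 2.57], [-1.19, 4.33], [0.19, 2], [-2.82, 2.82]. Speed limits (rad/s): [1.89, 1.89, 2.39, 2.39, 3.01, 3.01, 3.01].

## Interface

Orientations are given as a rotation vector (axis times angle).
In Python, from plant import robot, imaging, finish_job gives the robot as it stands.
- The arm moves only by the tool move_arm, never from a script. Its argument "plan" is a list of rows, each a list of 5 numbers: the opening, from 0 (shut) to 1 (fully open), then the shift along the tool's x, y, z in cm, then the turn about the tool's z in degrees. A call has exactly 8 rows; each row is the pose to reach, as a shift and turn from the pose commanded when the call began, along the tool's axes at that moment; what a row does not reach only later rows make up. A row lasts 1/8 s, in which the tool goes at most 62.5 mm and 10.7 degrees, less where a joint would pass 70% of its speed; a pose out of reach is approached as far as the arm can. A call with a gripper value outside its range is refused whole. The fingers move at their own pace and stop on an object; "grip_force" is the grip in N (left out, the last holds). Time passes only in rows, so rows that repeat a pose let the fingers close, or fill a call up. It gives the time, the measured TCP pose, the force and the opening at its end, in the units of the state.
- robot.observe(): the state, without advancing time (a new reading comes with each control period).
- imaging.capture(name): name is "scene" or "top" or "wrist"; returns a dict with "color" (400x640x3 uint8, red, green, blue), "depth" (400x640 float32, mm along the optical axis (not along the pixel's ray), 0 where there is no reading), "fx", "fy", "cx", "cy" (pixels), "R" (3x3) and "t" (3): a world point X has camera coordinates R X + t; the wrist camera has in their place "hand_eye" (4x4, takes a point from camera to tool coordinates, whose origin is the TCP and whose axes are the tool frame's). Camera axes: x right, y down, z forward; pixel columns grow to the right and rows downward; lengths in mm; the calibration is good to about 2 mm. A picture is of the moment at which its call begins: read the wrist's pose just before it.
- finish_job(): hands the job in, once; it reports no verdict.
The state is a dict: "time": time; "qpos": joint angles; "dq": joint speeds; "joint_efforts": joint torques, N m; "ee_pos": TCP position; "orientation": TCP orientation; "wrist_force": force on the tool from outside, world axes, zero at the start; "torque": the same for the moment, N m; "finger_gap": finger opening in mm.
Only numpy, scipy, OpenCV 4.12 (cv2) and the standard library are available. Lean on these libraries where they do the work, as an engineer would, in place of code of your own. Each camera call takes 0.05 s, during which the arm holds its last target. There are 200 camera calls.

## Working session

There is one attempt and no reset: what is moved stays moved. The work goes in short steps, Python scripts to look and compute and a tool call to move; the robot and the scene stay as the last step left them, time stands still between calls to the robot, and variables do not carry over. Pictures are saved under pics/ and viewed, about 8 in all and at most 12, crops included, and the job is handed in when it is done.

Besides the shell and the picture viewer there is one more tool, called after "Emit:" as a command line: name --pt "numbers of a row" for each row, then --argument value for the rest. move_arm: Moves the arm, as the interface text tells. Its arguments: {"type":"object","properties":{"plan":{"type":"array","items":{"type":"array","items":{"type":"number"}}},"grip_force":{"type":"number"}},"required":["plan"]}

```bash
ls; mkdir -p pics; python3 - <<'E'
from plant import robot, imaging
import cv2,pickle
s=robot.observe();print(s)
for n in("top","scene"):
    c=imaging.capture(n);pickle.dump(c,open(n+'.pkl','wb'))
    cv2.imwrite(f'pics/{n}0.png',c['color'][:,:,::-1])
E
```

```text
pics
{'time': 0.0, 'qpos': array([ 1.07951207,  0.41800727, -0.01029994,  1.61418656,  0.00468201,
        1.11069897, -0.0529837 ]), 'dq': array([ 2.37457608e-05,  1.76092873e-03, -5.86850793e-06,  6.40629212e-04,
       -5.85561731e-04, -2.24744659e-04, -8.99566932e-04]), 'joint_efforts': array([-6.53760890e-05, -8.64450288e+01,  6.79041166e-01, -4.34902990e+01,
        1.91739335e-02,  7.57955073e-03, -8.73332374e-05]), 'ee_pos': array([ 271.57465913, -562.52899899,  238.63428589]), 'orientation': array([-2.66037986e+00,  1.66977431e+00,  1.76020777e-03]), 'wrist_force': array([ 1.21909355,  0.47386442, -0.27126927]), 'torque': array([-0.05473644, -0.03630118, -0.01808857]), 'finger_gap': 85.35570545555069}
```

View pics/top0.png

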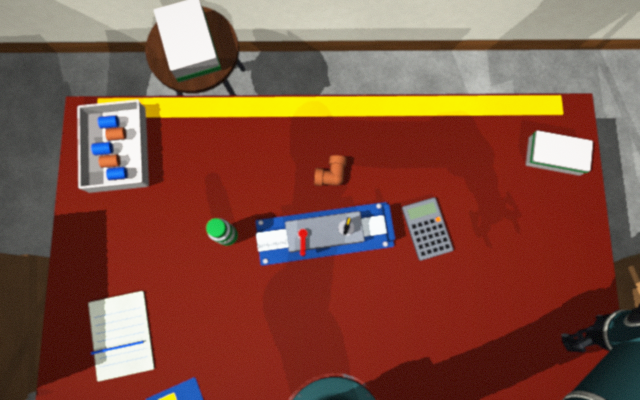

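View pics/scene0.png

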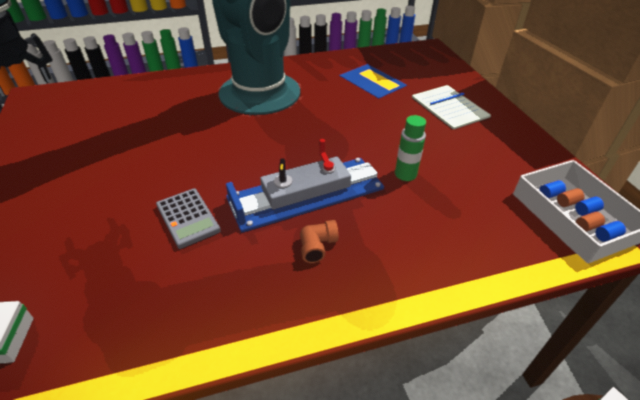

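The top view shows the gauge at about (325,233), with its end block (-y) on the right. The screw is near (346,226) and the red lever near (303,240), with its arm towards the robot. The can is at (220,232), the calculator at (428,228) and the elbow at (332,172).

```bash
cat > h.py <<'E'
import numpy as np,cv2
from scipy.spatial.transform import Rotation as Ro
def pts(c,T=None):
    d=c['depth'];v,u=np.indices(d.shape)
    P=np.stack([(u-c['cx'])/c['fx']*d,(v-c['cy'])/c['fy']*d,d],-1)
    if T is None: W=(P-c['t'])@c['R']
    else: W=P@T[:3,:3].T+T[:3,3]
    W[d<=0]=np.nan
    return W
def wrist(robot,imaging):
    s=robot.observe();c=imaging.capture('wrist')
    T=np.eye(4);T[:3,:3]=Ro.from_rotvec(s['orientation']).as_matrix();T[:3,3]=s['ee_pos']
    T=T@c['hand_eye'];c['T']=T
    return s,c,pts(c,T)
def masks(c):
    h=cv2.cvtColor(c['color'],cv2.COLOR_RGB2HSV).astype(int);H,S,V=h[...,0],h[...,1],h[...,2]
    return dict(blue=(H>100)&(H<125)&(S>120)&(V>50),red=((H<6)|(H>174))&(S>150)&(V>90),yellow=(H>20)&(H<35)&(S>110)&(V>110),black=(V<60))
E
python3 - <<'E'
import pickle;from h import *
for n in('top','scene'):
    c=pickle.load(open(n+'.pkl','rb'));W=pts(c);m=masks(c)
    reg=(abs(W[...,1])<2000)
    sel=m['blue']&(W[...,2]>2)&(W[...,2]<80)
    if n=='top': u0,u1,v0,v1=245,400,195,270
    else: u0,u1,v0,v1=215,390,130,240
    box=np.zeros(sel.shape,bool);box[v0:v1,u0:u1]=1
    q=W[sel&box&(W[...,2]<25)];r=cv2.minAreaRect(q[:,:2].astype(np.float32));print(n,'base',len(q),r, np.median(q[:,2]))
    q=W[sel&box&(W[...,2]>45)];print(' endblock',len(q),q.mean(0) if len(q) else 0)
    for k in('red','yellow','black'):
        q=W[m[k]&box&(W[...,2]>68)&(W[...,2]<135)];print(k,len(q));
        if len(q): print(q.mean(0).round(1),q.min(0).round(),q.max(0).round())
    t=W[box&(W[...,2]>55)&(W[...,2]<64)];print('carriage',cv2.minAreaRect(t[:,:2].astype(np.float32)))
E
```

```text
top base 2219 ((526.2167358398438, 20.148971557617188), (130.4725341796875, 379.5899963378906), 7.387532711029053) 12.033853149621223
 endblock 237 [ 548.05750359 -156.89308207   60.16304919]
red 141
[497.3  78.5  82.3] [458.  67.  70.] [529.  89. 114.]
yellow 22
[543.8 -42.4 115.9] [536. -48. 111.] [551. -37. 119.]
black 27
[523.5 -36.5 115.4] [513. -42. 111.] [533. -31. 119.]
carriage ((533.0155029296875, -21.166107177734375), (99.05258178710938, 292.9275207519531), 6.965109825134277)
scene base 1898 ((527.0042114257812, 18.152252197265625), (132.1211700439453, 375.1825866699219), 7.686908721923828) 14.176949982844732
 endblock 230 [ 557.39034617 -159.34426313   61.62210354]
red 193
[489.4  77.5  85.9] [454.  67.  70.] [529.  89. 115.]
yellow 15
[541.7 -43.3 119.1] [534. -47. 118.] [549. -39. 122.]
black 80
[544.5 -41.8 105.3] [515. -50.  72.] [556. -32. 120.]
carriage ((530.6124877929688, -21.266098022460938), (98.31427764892578, 292.8402099609375), 8.06919002532959)
```

Emit:
move_arm --pt "1 -35.6 -46.3 0 -80" --pt "1 -35.6 -46.3 0 -80" --pt "1 -35.6 -46.3 0 -80" --pt "1 -35.6 -46.3 0 -80" --pt "1 -35.6 -46.3 0 -80" --pt "1 -35.6 -46.3 0 -80" --pt "1 -35.6 -46.3 0 -80" --pt "1 -35.6 -46.3 0 -80"

```text
time: 1.1
ee_pos: [496.6, -114.3, 239.3]
orientation: [3.111, 0.437, -0.0]
wrist_force: [0.2, -1.8, 0.5]
finger_gap: 85.0
```

```bash
cat >> h.py <<'E'
def shift(s,goal,ang):
    R=Ro.from_rotvec(s['orientation']).as_matrix();a=np.degrees(np.arctan2(R[1,0],R[0,0]))
    print('t',s['time'],'q7',s['qpos'][6].round(2),'x ang',a.round(2),'shift cm',(R.T@(np.array(goal)-s['ee_pos'])/10).round(2),'turn',round((a-ang+180)%360-180,1))
E
python3 - <<'E'
from plant import robot;from h import *
shift(robot.observe(),[534,-40,220],75)
E
```

```text
t 1.1 q7 0.32 x ang 16.01 shift cm [ 5.64 -6.11  1.93] turn -59.0
```

Emit:
move_arm --pt "1 5.6 -6.1 1 -59" --pt "1 5.6 -6.1 1 -59" --pt "1 5.6 -6.1 1 -59" --pt "1 5.6 -6.1 1 -59" --pt "1 5.6 -6.1 1 -59" --pt "1 5.6 -6.1 1 -59" --pt "1 5.6 -6.1 1 -59" --pt "1 5.6 -6.1 1 -59"

```text
time: 2.1
ee_pos: [533.4, -42.2, 229.2]
orientation: [-2.498, -1.904, 0.0]
wrist_force: [-1.4, -0.4, -0.9]
finger_gap: 85.6
```

```bash
python3 - <<'E'
from plant import robot,imaging;from h import *
s,c,W=wrist(robot,imaging);shift(s,[534,-40,89],75)
cv2.imwrite('pics/w1.png',c['color'][:,:,::-1])
m=masks(c);z=W[...,2];near=np.hypot(W[...,0]-534,W[...,1]+40)<35
for k in('yellow','black'):
    q=W[m[k]&near&(z>75)&(z<130)];print(k,len(q),q.mean(0).round(1) if len(q) else 0)
q=W[near&(z>108)&(z<128)];print('top',len(q),q.mean(0),cv2.minAreaRect(q[:,:2].astype(np.float32)))
q=W[m['red']&(z>70)&(z<130)];print('red',len(q));
q=q[q[:,2]>105];print(q.mean(0) if len(q) else 0)
q=W[m['blue']&(z>5)&(z<20)];print(len(q),cv2.minAreaRect(q[:,:2].astype(np.float32)))
E
```

```text
t 2.1 q7 1.1 x ang 74.63 shift cm [ 0.22  0.   14.02] turn -0.4
yellow 137 [542.9 -42.4 116.9]
black 0 0
top 865 [530.1775171  -39.08408271 115.68896186] ((531.5529174804688, -39.225582122802734), (11.459715843200684, 43.13217544555664), 74.52669525146484)
red 1757
[461.29534851  78.5877442  111.15341566]
12985 ((524.2965087890625, 20.531341552734375), (128.87109375, 377.4924011230469), 7.648038387298584)
```

View pics/w1.png

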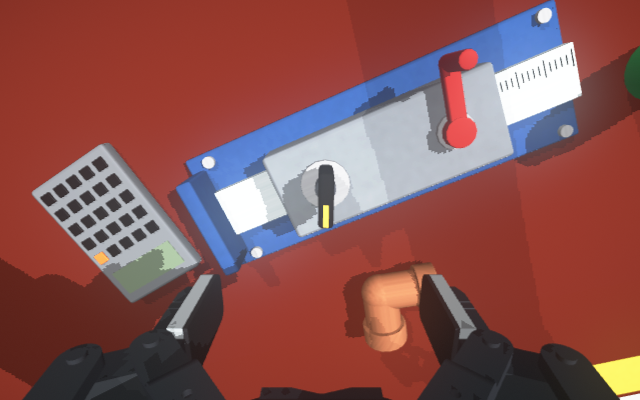

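The wrist view shows the wing at (326,195), lying along image vertical with the yellow half down, and nicely perpendicular to the jaws. The post is at (465,60), and the calculator and elbow sit well below finger height.

Emit:
move_arm --pt "1 0.22 -0.15 4 0" --pt "0.8 0.22 -0.15 8 0" --pt "0.6 0.22 -0.15 12 0" --pt "0.6 0.22 -0.15 13.9 0" --pt "0.6 0.22 -0.15 13.9 0" --pt "0.6 0.22 -0.15 13.9 0" --pt "0.6 0.22 -0.15 13.9 0" --pt "0.6 0.22 -0.15 13.9 0" --grip_force 40

```text
time: 3.15
ee_pos: [532.9, -39.7, 91.0]
orientation: [2.496, 1.907, 0.001]
wrist_force: [-0.2, -0.6, 0.5]
finger_gap: 51.0
```

```bash
python3 - <<'E'
from plant import robot,imaging;from h import *
s,c,W=wrist(robot,imaging);shift(s,[532.5,-39.6,90],75);print(s['wrist_force'],s['torque'],s['finger_gap'])
cv2.imwrite('pics/w2.png',c['color'][:,:,::-1])
E
```

```text
t 3.15 q7 0.96 x ang 74.76 shift cm [-0.   -0.05  0.1 ] turn -0.2
[-0.18189061 -0.63083497  0.51751025] [ 0.0110672  -0.03621291 -0.02853611] 51.039936218131324
```

View pics/w2.png

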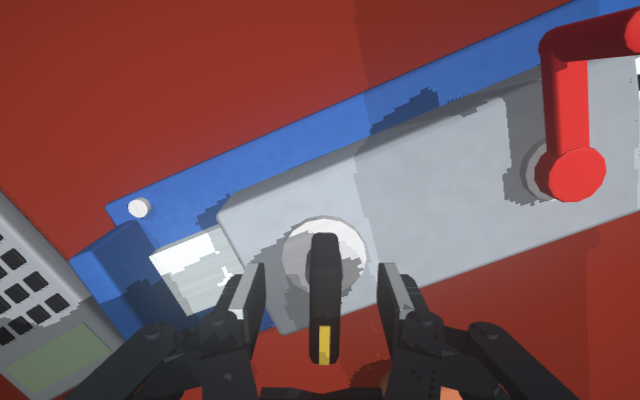

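The wing is centred between the pads, at column 324 with the pads at about 255 and 390. I'll close the jaws.

Emit:
move_arm --pt "0 0 0 0 0" --pt "0 0 0 0 0" --pt "0 0 0 0 0" --pt "0 0 0 0 0" --pt "0 0 0 0 0" --pt "0 0 0 0 0" --pt "0 0 0 0 0" --pt "0 0 0 0 0" --grip_force 40

```text
time: 4.2
ee_pos: [532.9, -38.6, 90.5]
orientation: [-2.495, -1.908, -0.002]
wrist_force: [-0.6, 7.3, 4.8]
finger_gap: 11.3
```

```bash
cat > o.py <<'E'
from plant import robot;from h import *
s=robot.observe();shift(s,s['ee_pos'],0);print('F',s['wrist_force'].round(2),'M',s['torque'].round(3),'gap',round(s['finger_gap'],1),s['ee_pos'].round(1))
E
python3 o.py
```

```text
t 4.2 q7 0.96 x ang 74.82 shift cm [0. 0. 0.] turn 74.8
F [-0.64  7.29  4.8 ] M [ 1.162  0.099 -0.054] gap 11.3 [532.9 -38.6  90.5]
```

Emit:
move_arm --pt "0 0.1 0 0 0" --pt "0 0.1 0 0 7" --pt "0 0.1 0 0 14" --pt "0 0.1 0 0 21" --pt "0 0.1 0 0 28" --pt "0 0.1 0 0 35" --pt "0 0.1 0 0 35" --pt "0 0.1 0 0 35"

```text
time: 5.2
ee_pos: [532.9, -38.4, 90.5]
orientation: [-2.954, -1.07, 0.0]
wrist_force: [-2.8, 2.3, 6.8]
finger_gap: 11.6
```

```bash
python3 o.py
```

```text
t 5.2 q7 0.44 x ang 39.85 shift cm [0. 0. 0.] turn 39.8
F [-2.78  2.35  6.83] M [ 0.367  0.568 -0.078] gap 11.6 [532.9 -38.4  90.5]
```

```bash
echo "print('eff',s['joint_efforts'].round(3))" >> o.py; python3 o.py|tail -1
```

```text
-2.6000e-02]
```

Emit:
move_arm --pt "0 0 0 0 1" --pt "0 0 0 0 2" --pt "0 0 0 0 3" --pt "0 0 0 0 4" --pt "0 0 0 0 5" --pt "0 0 0 0 6" --pt "0 0 0 0 7" --pt "0 0 0 0 7"

```text
time: 6.2
ee_pos: [532.9, -38.3, 90.5]
orientation: [-3.013, -0.888, 0.0]
wrist_force: [-2.9, 2.1, 6.6]
finger_gap: 11.3
```

```bash
python3 o.py
```

```text
t 6.2 q7 0.33 x ang 32.83 shift cm [0. 0. 0.] turn 32.8
F [-2.91  2.14  6.63] M [ 0.431  0.637 -0.095] gap 11.3 [532.9 -38.3  90.5]
eff [  0.997 -75.517  -6.624 -31.786   0.562  -0.656  -0.166]
```

Emit:
move_arm --pt "0 0 0 0 1" --pt "0 0 0 0 2" --pt "0 0 0 0 3" --pt "0 0 0 0 4" --pt "0 0 0 0 5" --pt "0 0 0 0 5" --pt "0 0 0 0 5" --pt "0 0 0 0 5"

```text
time: 7.2
ee_pos: [532.9, -38.3, 90.5]
orientation: [-3.049, -0.756, 0.0]
wrist_force: [-1.6, 2.6, 6.8]
finger_gap: 11.6
```

```bash
python3 o.py
```

```text
t 7.2 q7 0.26 x ang 27.85 shift cm [0. 0. 0.] turn 27.8
F [-1.65  2.63  6.84] M [ 0.477  0.652 -0.052] gap 11.6 [532.9 -38.3  90.5]
eff [ 1.1630e+00 -7.5535e+01 -6.1730e+00 -3.1798e+01  6.2500e-01 -6.4500e-01
  4.9000e-02]
```

Emit:
move_arm --pt "0 0 0 0 1" --pt "0 0 0 0 2" --pt "0 0 0 0 3" --pt "0 0 0 0 4" --pt "0 0 0 0 5" --pt "0 0 0 0 6" --pt "0 0 0 0 6" --pt "0 0 0 0 6"

```text
time: 8.2
ee_pos: [532.9, -38.3, 90.5]
orientation: [-3.084, -0.595, 0.0]
wrist_force: [-1.3, 3.0, 6.8]
finger_gap: 11.6
```

```bash
cat >> o.py <<'E'
from plant import imaging
M=[s['torque']];E=[s['joint_efforts'][6]]
for i in range(5):
    imaging.capture('top');x=robot.observe();M.append(x['torque']);E.append(x['joint_efforts'][6])
print('Mz',np.array(M)[:,2].round(3),'mean',np.mean(M,0).round(3),'E7',np.mean(E).round(3))
E
python3 o.py
```

```text
t 8.2 q7 0.17 x ang 21.85 shift cm [0. 0. 0.] turn 21.8
F [-1.28  2.97  6.76] M [0.461 0.618 0.002] gap 11.6 [532.9 -38.3  90.5]
eff [ 1.1860e+00 -7.5653e+01 -5.6010e+00 -3.1811e+01  6.4100e-01 -6.3300e-01
  4.1000e-02]
Mz [ 0.002 -0.087 -0.07  -0.081 -0.018 -0.052] mean [ 0.506  0.598 -0.051] E7 0.047
```

Emit:
move_arm --pt "0 0 0 0 1" --pt "0 0 0 0 2" --pt "0 0 0 0 3" --pt "0 0 0 0 4" --pt "0 0 0 0 5" --pt "0 0 0 0 6" --pt "0 0 0 0 7" --pt "0 0 0 0 7"

```text
time: 9.45
ee_pos: [532.9, -38.3, 90.5]
orientation: [-3.115, -0.406, -0.0]
wrist_force: [-2.6, 1.7, 6.7]
finger_gap: 11.7
```

```bash
python3 o.py
```

```text
t 9.45 q7 0.06 x ang 14.84 shift cm [0. 0. 0.] turn 14.8
F [-2.62  1.72  6.67] M [ 0.587  0.611 -0.059] gap 11.7 [532.9 -38.3  90.5]
eff [  1.161 -75.818  -4.907 -31.816   0.62   -0.619  -0.166]
Mz [-0.059 -0.047 -0.051 -0.073 -0.054 -0.027] mean [ 0.56   0.592 -0.052] E7 -0.001
```

Emit:
move_arm --pt "0 0 0 0 0.5" --pt "0 0 0 0 1" --pt "0 0 0 0 1" --pt "0 0 0 0 1" --pt "0 0 0 0 1" --pt "0 0 0 0 1" --pt "0 0 0 0 1" --pt "0 0 0 0 1"

```text
time: 10.7
ee_pos: [532.9, -38.3, 90.5]
orientation: [-3.118, -0.379, 0.0]
wrist_force: [-1.9, 2.4, 6.7]
finger_gap: 11.8
```

Emit:
move_arm --pt "0 0 0 0 1" --pt "0 0 0 0 2" --pt "0 0 0 0 3" --pt "0 0 0 0 4" --pt "0 0 0 0 5" --pt "0 0 0 0 6" --pt "0 0 0 0 7" --pt "0 0 0 0 7"

```text
time: 11.7
ee_pos: [532.9, -38.3, 90.5]
orientation: [-3.136, -0.187, -0.0]
wrist_force: [-1.9, 2.0, 6.4]
finger_gap: 11.5
```

```bash
python3 o.py
```

```text
t 11.7 q7 -0.06 x ang 6.83 shift cm [0. 0. 0.] turn 6.8
F [-1.91  2.02  6.4 ] M [ 0.543  0.625 -0.057] gap 11.5 [532.9 -38.3  90.5]
eff [  1.222 -75.941  -4.172 -31.799   0.641  -0.591  -0.166]
Mz [-0.057 -0.043 -0.075 -0.066 -0.018 -0.053] mean [ 0.568  0.574 -0.052] E7 -0.001
```

Emit:
move_arm --pt "0 0 0 0 1" --pt "0 0 0 0 2" --pt "0 0 0 0 3" --pt "0 0 0 0 4" --pt "0 0 0 0 5" --pt "0 0 0 0 6" --pt "0 0 0 0 7" --pt "0 0 0 0 7"

```text
time: 12.95
ee_pos: [532.9, -38.2, 90.5]
orientation: [-3.141, 0.004, -0.0]
wrist_force: [-1.6, 2.8, 7.8]
finger_gap: 11.4
```

```bash
python3 o.py
```

```text
t 12.95 q7 -0.17 x ang -0.16 shift cm [0. 0. 0.] turn -0.2
F [-1.63  2.83  7.79] M [0.59  0.555 0.047] gap 11.4 [532.9 -38.2  90.5]
eff [  1.353 -76.029  -3.469 -31.809   0.572  -0.516  -0.268]
Mz [0.047 0.06  0.032 0.061 0.08  0.057] mean [0.594 0.515 0.056] E7 -0.103
```

The moment jumped by 0.108 N m, so the screw is starting to bottom. I'll go 3° more for a firm seat.

Emit:
move_arm --pt "0 0 0 0 1" --pt "0 0 0 0 2" --pt "0 0 0 0 3" --pt "0 0 0 0 3" --pt "0 0 0 0 3" --pt "0 0 0 0 3" --pt "0 0 0 0 3" --pt "0 0 0 0 3"

```text
time: 14.2
ee_pos: [533.0, -38.2, 90.5]
orientation: [-3.14, 0.086, -0.0]
wrist_force: [-1.2, 3.4, 5.9]
finger_gap: 11.9
```

```bash
python3 o.py
```

```text
t 14.2 q7 -0.21 x ang -3.14 shift cm [0. 0. 0.] turn -3.1
F [-1.21  3.39  5.91] M [0.637 0.45  0.12 ] gap 11.9 [533.  -38.2  90.5]
eff [  1.564 -76.022  -3.184 -31.813   0.579  -0.469  -0.111]
Mz [0.12  0.074 0.091 0.084 0.099 0.121] mean [0.635 0.456 0.098] E7 -0.111
```

Emit:
move_arm --pt "0 0 0 0 1" --pt "0 0 0 0 2" --pt "0 0 0 0 3" --pt "0 0 0 0 3" --pt "0 0 0 0 3" --pt "0 0 0 0 3" --pt "0 0 0 0 3" --pt "0 0 0 0 3"

```text
time: 15.45
ee_pos: [533.0, -38.2, 90.5]
orientation: [-3.137, 0.168, -0.0]
wrist_force: [-1.5, 2.6, 5.8]
finger_gap: 11.4
```

```bash
python3 o.py
```

```text
t 15.45 q7 -0.26 x ang -6.13 shift cm [0. 0. 0.] turn -6.1
F [-1.46  2.62  5.78] M [0.636 0.416 0.167] gap 11.4 [533.  -38.2  90.5]
eff [  1.63  -76.048  -2.881 -31.81    0.529  -0.427  -0.17 ]
Mz [0.167 0.166 0.188 0.147 0.131 0.196] mean [0.636 0.43  0.166] E7 -0.17
```

Emit:
move_arm --pt "0 0 0 0 -6" --pt "0 0 0 0 -12" --pt "0 0 0 0 -18" --pt "0 0 0 0 -24" --pt "0 0 0 0 -30" --pt "0 0 0 0 -36" --pt "0 0 0 0 -42" --pt "0 0 0 0 -48"

```text
time: 16.7
ee_pos: [532.9, -38.4, 90.5]
orientation: [-2.932, -1.127, 0.0]
wrist_force: [-2.2, 1.6, 6.5]
finger_gap: 11.3
```

Emit:
move_arm --pt "0 0 0 0 -6" --pt "0 0 0 0 -12" --pt "0 0 0 0 -18" --pt "0 0 0 0 -24" --pt "0 0 0 0 -30" --pt "0 0 0 0 -36" --pt "0 0 0 0 -42" --pt "0 0 0 0 -47"

```text
time: 17.7
ee_pos: [532.9, -38.5, 90.5]
orientation: [2.24, 2.202, 0.0]
wrist_force: [-1.5, 0.4, 6.7]
finger_gap: 11.1
```

```bash
python3 o.py; python3 - <<'E'
from plant import robot,imaging;from h import *
s,c,W=wrist(robot,imaging)
cv2.imwrite('pics/w3.png',c['color'][:,:,::-1])
E
```

```text
t 17.7 q7 1.18 x ang 89.02 shift cm [0. 0. 0.] turn 89.0
F [-1.48  0.44  6.68] M [ 0.138  0.44  -0.07 ] gap 11.1 [532.9 -38.5  90.5]
eff [ -0.809 -75.269 -11.438 -31.073   0.078  -0.601  -1.7  ]
Mz [-0.07   0.051  0.065  0.007  0.005  0.036] mean [0.174 0.5   0.016] E7 -0.142
```

View pics/w3.png

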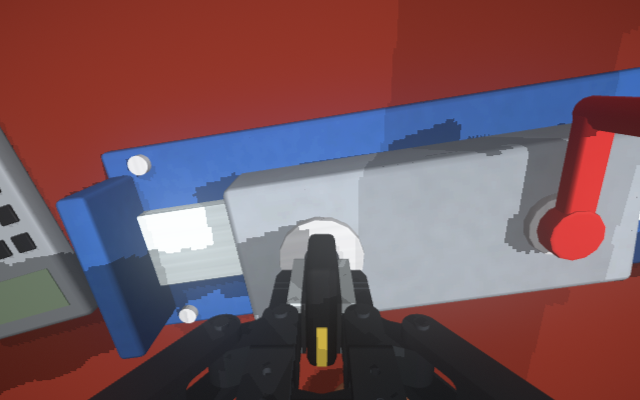

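The wing is still aligned in the pads at (321,300), with the yellow end towards the bottom. Next I release it and rise.

Emit:
move_arm --pt "0.3 0 0 0 0" --pt "0.6 0 0 0 0" --pt "0.6 0 0 0 0" --pt "0.6 0 0 0 0" --pt "0.6 0 0 0 0" --pt "0.6 0 0 -4 0" --pt "0.6 0 0 -9 0" --pt "0.6 0 0 -14 0"

```text
time: 19.0
ee_pos: [532.6, -38.5, 231.8]
orientation: [-2.244, -2.198, 0.0]
wrist_force: [-0.5, 0.0, -0.2]
finger_gap: 51.0
```

```bash
python3 - <<'E'
from plant import robot,imaging;from h import *
s,c,W=wrist(robot,imaging)
cv2.imwrite('pics/w4.png',c['color'][:,:,::-1])
m=masks(c);z=W[...,2];near=np.hypot(W[...,0]-533,W[...,1]+39)<35
q=W[near&(z>108)&(z<128)];print('top',len(q),cv2.minAreaRect(q[:,:2].astype(np.float32)))
q=W[m['blue']&(z>5)&(z<20)];print(len(q),cv2.minAreaRect(q[:,:2].astype(np.float32)))
q=W[m['red']&(z>70)&(z<130)];p=q[q[:,2]>105].mean(0);print('post',p)
h=q[(q[:,2]<105)&(abs(q[:,0]-518)<20)];print('hub',h.mean(0))
ax=np.array([517.5,79.5]);d=p[:2]-ax;print(np.hypot(*d),np.degrees(np.arctan2(d[1],d[0])))
print('gap',s['finger_gap'],s['wrist_force']);shift(s,[p[0],p[1],92],97)
E
```

```text
top 866 ((531.82080078125, -39.884151458740234), (11.726814270019531, 43.17747497558594), 89.11988830566406)
11948 ((524.2256469726562, 20.473312377929688), (128.940673828125, 377.618408203125), 7.628493785858154)
post [461.26570647  78.6254468  111.07915778]
hub [513.88217179  79.00115019  78.10417633]
56.241093624593915 -179.10901044939928
gap 50.99305601719801 [-0.45666165  0.03787794 -0.15376276]
t 19.0 q7 1.32 x ang 88.79 shift cm [11.55 -7.38 13.98] turn -8.2
```

View pics/w4.png

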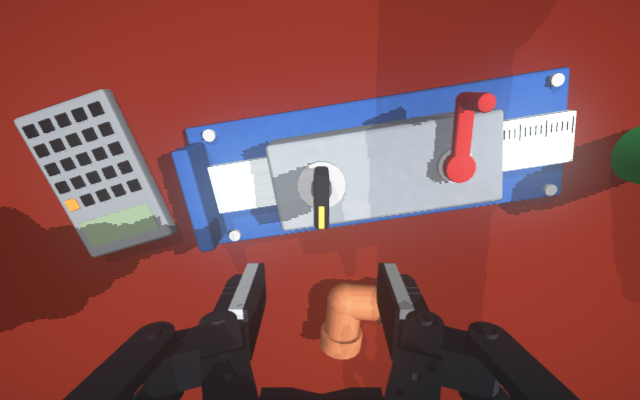

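The screw is released with its wing at -0.9° world. That lies between contact + 90° (about +3°) and peak + 90° (about -3°), so it is about a quarter turn back. The lever post is at (486,102) in this image. Now for the lever.

Emit:
move_arm --pt "0.6 11.7 -7.3 0 -2" --pt "0.6 11.7 -7.3 0 -2" --pt "0.6 11.7 -7.3 0 -2" --pt "0.6 11.7 -7.3 3 -2" --pt "0.6 11.7 -7.3 7 -2" --pt "0.6 11.7 -7.3 11 -2" --pt "0.6 11.7 -7.3 13.9 -2" --pt "0.6 11.7 -7.3 13.9 -2" --grip_force 20

```text
time: 20.05
ee_pos: [461.5, 79.7, 89.9]
orientation: [-2.204, -2.235, 0.003]
wrist_force: [0.3, 0.6, 0.5]
finger_gap: 51.0
```

Emit:
move_arm --pt "0 0 0 0 0" --pt "0 0 0 0 0" --pt "0 0 0 0 0" --pt "0 0 0 0 0" --pt "0 0 0 0 0" --pt "0 0 0 0 0" --pt "0 0 0 0 0" --pt "0 0 0 0 0"

```text
time: 21.05
ee_pos: [463.1, 79.9, 92.3]
orientation: [2.206, 2.235, 0.001]
wrist_force: [-1.9, -1.5, 10.0]
finger_gap: 13.3
```

```bash
python3 o.py; python3 - <<'E'
from plant import robot,imaging;from h import *
s,c,W=wrist(robot,imaging)
cv2.imwrite('pics/w5.png',c['color'][:,:,::-1])
R=Ro.from_rotvec(s['orientation']).as_matrix();p=s['ee_pos'];ax=np.array([517.3,80.7]);d=p[:2]-ax;r=np.hypot(*d);a=np.arctan2(d[1],d[0]);print(r,np.degrees(a))
for k in range(1,17):
    b=a-np.radians(5*k);g=np.array([*(ax+55*np.array([np.cos(b),np.sin(b)])),p[2]]);print(5*k,(R.T@(g-p)/10)[:2].round(2),end=' ')
E
```

```text
t 21.05 q7 0.93 x ang 90.76 shift cm [0. 0. 0.] turn 90.8
F [-1.9  -1.5   9.97] M [-0.146  0.34   0.015] gap 13.3 [463.1  79.9  92.3]
eff [-3.0100e-01 -6.1672e+01 -1.1420e+01 -2.8331e+01  5.6000e-02 -5.4500e-01
 -9.0000e-03]
Mz [ 0.015 -0.005 -0.007  0.018  0.022  0.038] mean [-0.176  0.333  0.013] E7 -0.009
54.267764159628356 -179.10336632176612
5 [ 0.48 -0.05] 10 [0.96 0.01] 15 [1.42 0.11] 20 [1.88 0.25] 25 [2.33 0.44] 30 [2.75 0.66] 35 [3.16 0.91] 40 [3.54 1.2 ] 45 [3.89 1.53] 50 [4.22 1.88] 55 [4.51 2.26] 60 [4.77 2.67] 65 [4.99 3.09] 70 [5.18 3.53] 75 [5.32 3.99] 80 [5.43 4.46]
```

View pics/w5.png

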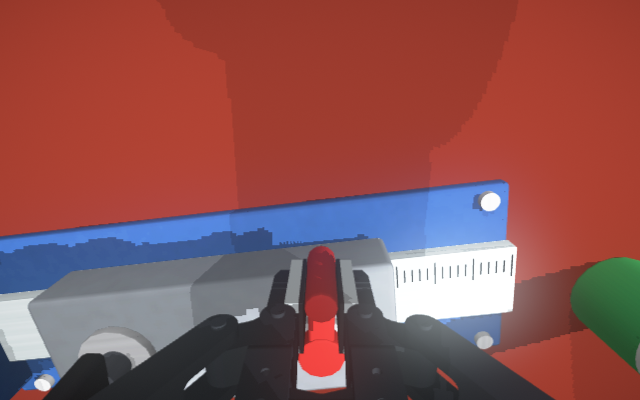

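The post is held between the pads at about (321,265), and the can is well clear at (610,310). Now I swing along the arc.

Emit:
move_arm --pt "0 0.48 -0.05 0 5" --pt "0 0.96 0.01 0 10" --pt "0 1.42 0.11 0 15" --pt "0 1.88 0.25 0 20" --pt "0 2.33 0.44 0 25" --pt "0 2.75 0.66 0 30" --pt "0 3.16 0.91 0 35" --pt "0 3.54 1.2 0 40"

```text
time: 22.35
ee_pos: [475.3, 115.1, 92.3]
orientation: [2.84, 1.341, 0.004]
wrist_force: [4.3, -5.6, 4.8]
finger_gap: 13.0
```

```bash
python3 o.py; cat > l.py <<'E'
from plant import robot;from h import *
s=robot.observe()
R=Ro.from_rotvec(s['orientation']).as_matrix();p=s['ee_pos'];ax=np.array([517.3,80.7]);d=p[:2]-ax;r=np.hypot(*d);a=np.arctan2(d[1],d[0]);print(r,np.degrees(a))
for k in range(1,9):
    b=a-np.radians(5*k);g=np.array([*(ax+55*np.array([np.cos(b),np.sin(b)])),p[2]]);print(5*k,(R.T@(g-p)/10)[:2].round(2),end=' ')
E
python3 l.py
```

```text
t 22.35 q7 0.26 x ang 50.56 shift cm [0. 0. 0.] turn 50.6
F [ 4.28 -5.55  4.79] M [-1.062 -0.946  0.037] gap 13.0 [475.3 115.1  92.3]
eff [ -0.164 -66.864 -13.158 -27.089  -1.009   0.213   2.134]
Mz [ 0.037 -0.049 -0.073 -0.03  -0.036 -0.039] mean [-0.813 -1.118 -0.031] E7 0.192
54.27519218719357 140.59618775463528
5 [ 0.48 -0.05] 10 [0.96 0.01] 15 [1.42 0.12] 20 [1.88 0.26] 25 [2.32 0.45] 30 [2.75 0.67] 35 [3.15 0.93] 40 [3.53 1.22]
```

Emit:
move_arm --pt "0 0.48 -0.05 0 5" --pt "0 0.96 0.01 0 10" --pt "0 1.42 0.12 0 15" --pt "0 1.88 0.26 0 20" --pt "0 2.32 0.45 0 25" --pt "0 2.75 0.67 0 30" --pt "0 2.75 0.67 0 30" --pt "0 2.75 0.67 0 30"

```text
time: 23.6
ee_pos: [497.9, 131.4, 92.3]
orientation: [3.089, 0.564, 0.004]
wrist_force: [5.3, -8.0, 4.2]
finger_gap: 13.1
```

```bash
python3 o.py;python3 l.py
```

```text
t 23.6 q7 -0.21 x ang 20.69 shift cm [0. 0. 0.] turn 20.7
F [ 5.28 -7.97  4.23] M [-1.706 -1.037  0.006] gap 13.1 [497.9 131.4  92.3]
eff [ -4.693 -71.663 -12.242 -28.899  -1.877  -0.082  -0.085]
Mz [0.006 0.016 0.031 0.025 0.059 0.015] mean [-1.65  -0.995  0.025] E7 -0.049
54.300170154449624 111.01392482914564
5 [ 0.48 -0.05] 10 [0.96 0.01] 15 [1.42 0.11] 20 [1.88 0.25] 25 [2.33 0.43] 30 [2.75 0.65] 35 [3.16 0.91] 40 [3.54 1.2 ]
```

Emit:
move_arm --pt "0 0.1 0.04 0 1" --pt "0 0.2 0.04 0 2" --pt "0 0.3 0.04 0 3" --pt "0 0.4 0.05 0 4" --pt "0 0.5 0.06 0 5" --pt "0 0.5 0.06 0 5" --pt "0 0.5 0.06 0 5" --pt "0 0.5 0.06 0 5"

```text
time: 24.85
ee_pos: [501.2, 132.4, 92.1]
orientation: [3.11, 0.429, -0.001]
wrist_force: [-6.0, -10.1, 12.4]
finger_gap: 13.2
```

```bash
python3 o.py;python3 l.py
```

```text
t 24.85 q7 -0.29 x ang 15.72 shift cm [0. 0. 0.] turn 15.7
F [ -5.96 -10.1   12.45] M [-1.937  1.508  0.048] gap 13.2 [501.2 132.4  92.1]
eff [ -3.436 -70.451 -10.387 -33.777  -0.855  -3.182  -0.112]
Mz [0.048 0.121 0.168 0.129 0.123 0.125] mean [-1.944  1.515  0.119] E7 -0.112
54.19337834346198 107.36065046009546
5 [ 0.48 -0.07] 10 [ 0.95 -0.02] 15 [1.43 0.07] 20 [1.89 0.2 ] 25 [2.34 0.37] 30 [2.77 0.58] 35 [3.18 0.82] 40 [3.57 1.1 ]
```

The angle is 107.4°, against about 107.3° expected at the stop, and 9 N is pushing back. One small extra push to confirm.

Emit:
move_arm --pt "0 0.05 0.03 0 0" --pt "0 0.1 0.06 0 0" --pt "0 0.15 0.08 0 0" --pt "0 0.2 0.08 0 0" --pt "0 0.2 0.08 0 0" --pt "0 0.2 0.08 0 0" --pt "0 0.2 0.08 0 0" --pt "0 0.2 0.08 0 0"

```text
time: 26.1
ee_pos: [501.5, 132.5, 91.8]
orientation: [3.11, 0.431, -0.007]
wrist_force: [-21.2, -7.6, 22.7]
finger_gap: 13.4
```

```bash
python3 o.py;python3 l.py
```

```text
t 26.1 q7 -0.29 x ang 15.76 shift cm [0. 0. 0.] turn 15.8
F [-21.16  -7.57  22.72] M [-1.714  4.44   0.118] gap 13.4 [501.5 132.5  91.8]
eff [ -1.109 -68.341  -7.4   -39.031   0.822  -6.461  -0.079]
Mz [0.118 0.056 0.054 0.056 0.094 0.092] mean [-1.737  4.413  0.078] E7 -0.079
54.186859177330234 107.02135490076432
5 [ 0.48 -0.07] 10 [ 0.95 -0.02] 15 [1.43 0.07] 20 [1.89 0.21] 25 [2.33 0.38] 30 [2.76 0.59] 35 [3.17 0.84] 40 [3.56 1.13]
```

It is on the stop: 22 N with only 0.3 mm of motion. I'll unload partly, open and rise.

Emit:
move_arm --pt "0 -0.15 0 0 0" --pt "0.4 -0.15 0 0 0" --pt "0.4 -0.15 0 0 0" --pt "0.4 -0.15 0 0 0" --pt "0.4 -0.15 0 0 0" --pt "0.4 -0.15 0 -4 0" --pt "0.4 -0.15 0 -9 0" --pt "0.4 -0.15 0 -14 0"

```text
time: 27.35
ee_pos: [501.8, 133.2, 232.8]
orientation: [-3.112, -0.431, 0.001]
wrist_force: [-0.0, -1.1, -0.7]
finger_gap: 34.0
```

Emit:
move_arm --pt "0.4 0 3 0 0" --pt "0.4 0 6 0 0" --pt "0.4 0 8 0 0" --pt "0.4 0 8 0 0" --pt "0.4 0 8 0 0" --pt "0.4 0 8 0 0" --pt "0.4 0 8 0 0" --pt "0.4 0 8 0 0"

```text
time: 28.35
ee_pos: [523.8, 56.4, 231.3]
orientation: [-3.112, -0.432, 0.0]
wrist_force: [-0.9, 0.3, 0.5]
finger_gap: 34.3
```

```bash
python3 - <<'E'
from plant import robot,imaging;from h import *
s,c,W=wrist(robot,imaging);z=W[...,2]
cv2.imwrite('pics/w6.png',c['color'][:,:,::-1])
m=masks(c);q=W[m['red']&(z>70)&(z<130)&(np.hypot(W[...,0]-516,W[...,1]-79)<75)];p=q[q[:,2]>105].mean(0)
d=p[:2]-[516.1,79.1];print('post',p,np.hypot(*d),np.degrees(np.arctan2(d[1],d[0])),s['ee_pos'],s['wrist_force'],s['finger_gap'])
q=W[(np.hypot(W[...,0]-532,W[...,1]+40)<35)&(z>108)&(z<128)]
if len(q): print('wing',len(q),cv2.minAreaRect(q[:,:2].astype(np.float32)))
n=imaging.capture('top')
cv2.imwrite('pics/t2.png',n['color'][100:300,150:500,::-1].repeat(2,0).repeat(2,1))
E
```

```text
post [500.02508209 132.22641223 111.12846434] 55.50512285036595 106.83469423651485 [523.78483131  56.4256844  231.29757532] [-0.87190412  0.27961453  0.53494181] 34.33279295119816
wing 685 ((535.1381225585938, -38.821495056152344), (12.651432037353516, 37.7177848815918), 88.74954223632812)
```

View pics/w6.png

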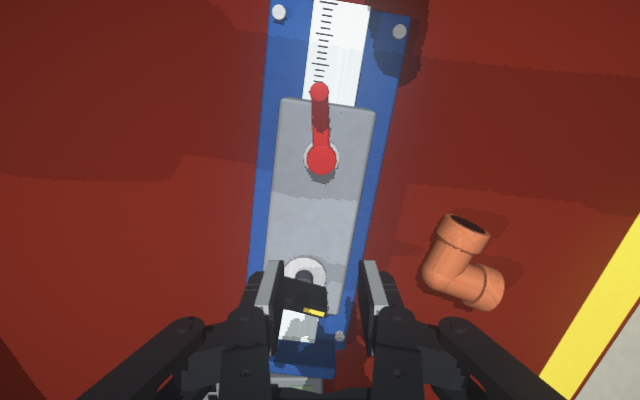

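The lever now points along the rail: hub at (321,158), post at (319,92), measured at 106.8°, which is its stop. The wing is unchanged at about -1°, and the elbow is where it was. The tool is clear, so I'll hand in.

```bash
python3 -c "
from plant import finish_job
print(finish_job())"
```

```text
the job is handed in; nothing more can be done
None
```

I tightened the thumbscrew until it bottomed, backed it off a quarter turn and let go. Then I swung the red lever clockwise to its stop and handed the job in at about 28 s on the robot's clock.

- **Thumbscrew:** the moment rose about 0.22 N m above the steady-drag baseline. That is past the 0.1 that counts as bottomed and well under 0.45. The moment readings scatter by about 0.03 N m, so I averaged several.
- **Back-off:** the released wing ended about 86° back from my estimate of first contact and about 92° back from the tightest point. Some twist in the grip makes these uncertain by a few degrees. The wing had not moved in the last image.
- **Lever:** it pushed back with 22 N while moving only 0.3 mm. After release the camera put it at 106.8°, against about 107.3° expected at the stop.
- **Other objects:** the gripper did not go near the calculator, spray can or elbow. The elbow looked unmoved in the last image. I took a final overhead picture but did not view it, so the can and calculator were not re-checked. Nothing was touching the tool at the end.

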